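Hook down the tin and jog the paint shaker

ROBOT

A 6-joint arm with a two-finger parallel gripper is mounted at the origin on the work surface. World frame = base frame: x ahead of the robot, y to its left, z up, the work surface at z = 0. Lengths are in m, angles in degrees, forces in N, time in s.
With the tool pointing down it reaches from about 0.25 to 0.725 m from the base axis. Payload 9.7 kg.
Tool frame: the origin (TCP) lies between the finger pads; the fingertips stand 19 mm ahead of it and the grasp point (between the pads) is the TCP; z points along the fingers, y is the line along which they close (so a half turn about z gives the same grasp; the last joint's range is limited). The gripper opens to 85 mm and grips with 20 to 120 N. Pads are 22 mm wide; open, the fingers measure 114 mm over their backs; the gripper's body (76 mm by 85 mm) begins 54 mm behind the grasp point. The pads swing forward as they close: fully open they stand 13 mm farther back than shut.
Start: joints at [75.344, 4.979, 10.078, 95.1, 0, 90], TCP at [0.139, 0.532, 0.229] pointing down, gripper open.
Joint ranges: [-179.16, 179.16], [-48.56, 103.87], [-65.8, 70.77], [-126.05, 130.52], [-82.76, 87.17], [-180, 180]. Speed limits (degrees/s): [127.2, 127.2, 147.25, 180, 180, 180].

INTERFACE

Orientations are given as [roll, pitch, yaw] about the fixed x, y, z axes, in that order (R = Rz(yaw) Ry(pitch) Rx(roll)).
In Python, from workcell import telemetry, camera, calibration, workorder gives the robot as it stands.
- The arm moves only by the tool play_rows, never from a script. Its argument "increments" is a list of rows, each a list of 3 entries, a list of its own where there are three numbers: the shift along the tool's x, y, z in mm, then the turn, a rotation vector about the tool's x, y, z in degrees, then the closure, from 0 (fully open) to 1 (shut). In form: [[[x, y, z], [ax, ay, az], jaw], ...]. A call has 1 to 20 rows; each row is the pose to reach, as a shift and turn from the pose commanded when the call began, along the tool's axes at that moment; what a row does not reach only later rows make up. A row lasts 1/10 s, in which the tool goes at most 50 mm and 8.59 degrees, less where a joint would pass 70% of its speed; a pose out of reach is approached as far as the arm can. A call with a gripper value outside its range is refused whole. The fingers move at their own pace and stop on an object; "grip_force" is the grip in N (left out, the last holds). Time passes only in rows, so rows that repeat a pose let the fingers close. It gives the time, the measured TCP pose, the force, the opening and the grip force at its end, in the units of the state.
- telemetry.get_obs(): the state, without advancing time (a new reading comes with each control period).
- camera(name): name is "side" or "top"; returns (picture, depth): 384x512x3 uint8, red, green, blue; 384x512 float32, m along the optical axis (not along the pixel's ray), 0 where there is no reading.
- calibration(name): a dict with "vertical_fov" (degrees; the focal length in pixels is half the picture's height over the tangent of half this angle, whatever the lens; pixels are square), "cx", "cy" (the principal point, pixels), "rvec" (rotation vector, rad) and "tvec" (3), from world to camera coordinates, as OpenCV has them. Camera axes: x right, y down, z forward; pixel columns grow to the right and rows downward; lengths in m; the calibration is good to about 2 mm. A picture is of the moment at which its call begins. calibration takes no time and is no camera call.
- workorder.job_done(): hands the job in; it is judged then, once.
The state is a dict: "time": time; "q": joint angles; "qd": joint speeds; "joint_efforts": joint torques, N m; "ee_pos": TCP position; "tcp_rot": TCP orientation; "wrist_force": force on the tool from outside, world axes, zero at the start; "torque": the same for the moment, N m; "opening": finger opening in m; "grasp_force": force on a finger pad.
Only numpy, scipy, OpenCV 4.12 (cv2) and the standard library are available. Lean on these libraries where they do the work, as an engineer would, in place of code of your own. Each camera call takes 0.05 s, during which the arm holds its last target. There are 200 camera calls.

TASK

Swing the paint shaker's level hold-down arm across the top of the tin until it is fully home in its catch, and only then press the spring-loaded run paddle about half-way down (slow speed) and keep it there: the program finishes while the gripper is still holding the paddle at half travel, and never pushes it right to the bottom. The tin stays in its carrier, the arm stays home, and leave the other things on the table where they are.

Things in the scene. Friction and masses are not known exactly. Their poses are not given: they have to be found in the camera images.
- shaker: the paint shaker, fixed: grey box 160 (x) x 200 (y) x 70 mm high with a paint tin in a round carrier mid-top (lid 149 mm above the table). Origin under the middle of the box, z up. A hinge post stands at its +y side (60 mm from the middle), the catch, a small post with an upright back plate, at its -y side (68 mm). Catch and tin reach at most 161 mm, the hinge cap 169 mm
- hook_hinge (a point): point on the vertical hinge axis of the hold-down arm, at the height of the middle of the arm's knob (179 mm above the table); fixed to the shaker at its own (0, +60 mm)
- hook_knob (a point): middle of the knob of the hold-down arm: upright black cylinder 16 mm across and 36 mm high (161 to 197 mm above the table), 160 mm from the hinge axis at the end of a flat steel bar 22 mm wide whose top is at 161 mm. It travels level round the hinge; closed, it is at the shaker's own (0, -100 mm)
- hook (a joint): hold-down arm, rad: 0 = home against the back of its catch (bar along the shaker's -y from the hinge; a hard stop), grows as it swings open, clockwise seen from above, towards the shaker's -x (front) side; starts 0.6 to 1.2 open. Light friction (about 0.1 N m), stays where it is left
- tin_center (a point): middle of the loose paint tin in the carrier, 73 mm across, 75 mm high, about 0.25 to 0.5 kg; the carrier's rim is 18 mm high with 3.5 mm play all round
- paddle_box: the run control, fixed: low grey box 150 (x) x 90 (y) mm, its two side cheeks (inner faces 74 mm apart) reach 44 mm above the table. Origin under its middle, z up. The paddle, a steel plate 60 mm wide and 115 mm long, is hinged at the +x end and its free end rises towards -x
- paddle_hinge (a point): middle of the paddle's hinge axis (which runs along the box's y), 30 mm above the table, at the box's own (+60 mm, 0)
- paddle_pad (a point): middle of the top face of the black rubber pad (45 x 50 mm) on the paddle, the place to press, 85 mm along the plate from the hinge; at rest about 62 mm above the table, at half travel about 50 mm, fully down about 37 mm. At half travel the plate slopes about 9 degrees
- paddle (a joint): run paddle, rad: 0 = released (plate sloping 0.30 up), 0.15 = half-way, 0.30 = bottom stop (plate level). Sprung back: pressing at the pad takes about 3 N to start, 6 N at half-way, 9 N at the bottom
- jar_mid (a point): low open glass jar, 68 mm across, 62 mm high; point half-way up
- brush_grip (a point): flat paint brush lying on the table; point on its handle
- tape_mid (a point): roll of tape lying flat, 90 mm across, 24 mm high; point at its centre
- knife_grip (a point): palette knife lying on the table; point on its handle
- tube_center (a point): aluminium paint tube lying flat, 110 x 34 x 22 mm plus a small white cap; point at its middle
- spare_tin_center (a point): second paint tin like the one in the shaker, standing on the table; point at its centre

How it is judged (in metres and radians):
On the way, in this order (a step that is already met when the one before it is completed fails the run):
1. the hold-down arm is home in its catch (within 0.06 rad) with the paddle not yet pressed (value of joint hook below 0.06 rad and value of joint paddle below 0.05 rad), for 0.2 s.
2. the paddle is pressed to half travel (0.09 to 0.21 rad) with the arm home (value of joint hook below 0.06 rad and value of joint paddle between 0.09 and 0.21 rad), for 0.3 s.
At the end, for the whole second after the job is handed in: the hold-down arm is home (joint under 0.06 rad), the paddle is held still at half travel (0.09 to 0.21 rad) by the gripper pressing on it with more than 2 N, and the tin stands upright (within 0.1 rad) in the carrier (within 12 mm of its middle) (all of step 2 and velocity of joint paddle between -0.05 and 0.05 rad/s and contact force between the fingers and paddle_box above 2 N and horizontal distance between tin_center and shaker below 0.012 m and angle between tin_center's own z axis and vertical below 0.1 rad); the arm keeps its last pose, push and grip.
It fails at once if the paddle is pressed right down to its bottom stop (over 0.285 rad) (value of joint paddle above 0.285 rad).
It fails at once if the paddle is pressed while the hold-down arm is not home (value of joint paddle above 0.08 rad and value of joint hook above 0.1 rad).
It fails at once if another thing on the table is displaced by more than 30 mm (distance of any of jar_mid, brush_grip, tape_mid, knife_grip, tube_center, spare_tin_center from where it was at the start of the episode above 0.03 m).
It also fails if it takes over 48 s, if anything falls off the work surface, if the arm or the gripper's body presses on something with over 40 N, if the wrist force passes 120 N, or if a joint passes its speed limit or range.

## Working session

There is one attempt and no reset: what is moved stays moved. The work goes in short steps, Python scripts to look and compute and a tool call to move; the robot and the scene stay as the last step left them, time stands still between calls to the robot, and variables do not carry over. Pictures are saved under pics/ and viewed, at most 10 in all, crops included, and the job is handed in when it is done.

Besides the shell and the picture viewer there is one more tool, called after "Request:" in YAML: its name, and indented under it one key for each argument. play_rows: Moves the arm, as the interface text tells. Its arguments: {"type":"object","properties":{"increments":{"type":"array"},"grip_force":{"type":"number"}},"required":["increments"]}

```bash
mkdir -p pics; cat > h.py <<'E'
import numpy as np,cv2
from workcell import telemetry,camera,calibration,workorder
def cal(n):
    c=calibration(n);f=192/np.tan(np.radians(c["vertical_fov"])/2)
    R=cv2.Rodrigues(np.array(c["rvec"],float))[0];return f,c["cx"],c["cy"],R,np.array(c["tvec"],float).ravel()
def pts(n,d):
    f,cx,cy,R,t=cal(n);v,u=np.mgrid[:384,:512]
    P=np.stack([(u-cx)/f*d,(v-cy)/f*d,d],-1)
    W=(P-t)@R; W[d==0]=np.nan; return W
def ray(n,u,v,z):
    f,cx,cy,R,t=cal(n);d=np.array([(u-cx)/f,(v-cy)/f,1])@R;o=-t@R
    return o+d*(z-o[2])/d[2]
E
python3 - <<'E'
from h import *
for n in("top","side"):
    p,d=camera(n);np.savez(""+n,p=p,d=d);cv2.imwrite(f"pics/{n}0.png",p[:,:,::-1])
    print(n,calibration(n))
print(telemetry.get_obs())
E
```

```text
top {'vertical_fov': 51.47342064639158, 'cx': 257.63261120202066, 'cy': 192.07783724722097, 'rvec': array([ 2.11619159, -2.18320751,  0.11831693]), 'tvec': array([-0.01280967,  0.59711142,  1.0271219 ])}
side {'vertical_fov': 44.50537433284242, 'cx': 253.42100126525918, 'cy': 199.03248265934187, 'rvec': array([ 2.05984693, -0.49070425,  0.2606644 ]), 'tvec': array([-0.51904349,  0.22455589,  0.82566084])}
{'time': 0.1, 'q': array([ 7.53425536e+01,  5.00889456e+00,  1.00404037e+01,  9.50987145e+01,
       -2.58775214e-04,  9.00005500e+01]), 'qd': array([-0.01440179, -0.04149294,  0.13350448, -0.11378963,  0.07334763,
        0.01072688]), 'joint_efforts': array([ 9.57140219e-04, -5.21561337e+01,  4.65652978e+01,  1.60027191e-02,
        5.43481463e-05,  4.01594619e-06]), 'ee_pos': array([0.13912429, 0.53191432, 0.22835751]), 'tcp_rot': array([-1.79932795e+02,  2.59420168e-04,  1.65342004e+02]), 'wrist_force': array([ 0.40061787,  0.18039465, -0.85490812]), 'torque': array([0.02558404, 0.00366786, 0.00586899]), 'grasp_force': 0.0, 'opening': 0.08546406153622027}
```

View pics/top0.png

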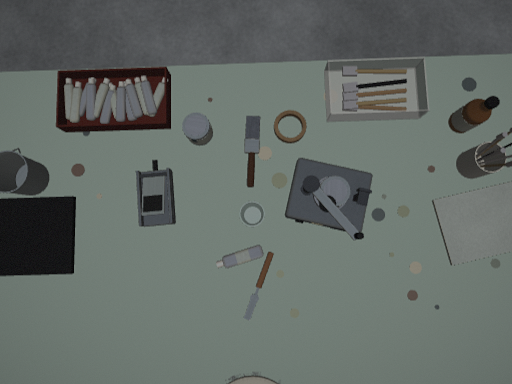

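View pics/side0.png

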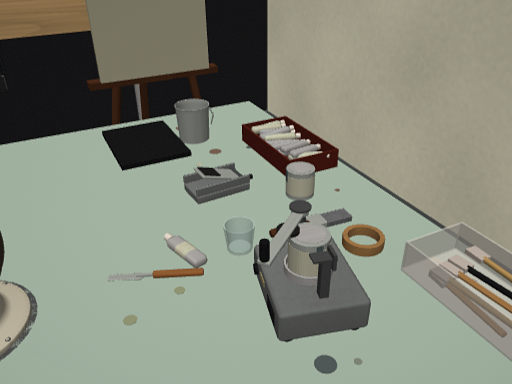

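The top view shows the shaker at about (330,195). Its hinge cap is at (311,185), the catch at (362,195) and the knob at (359,236), so the arm is open. The paddle box is at (155,197) with the pad at (153,203), and loose items lie between the two.

```bash
python3 - <<'E'
from h import *
z=np.load("top.npz");p,d=z["p"],z["d"];W=pts("top",d)
print("table z",np.nanmedian(W[300:340,100:200,2]))
def rep(name,m):
    n,l,s,c=cv2.connectedComponentsWithStats(m.astype(np.uint8))
    for i in range(1,n):
        if s[i,4]>=8:
            print(name,s[i],c[i].round(1),"mean",W[l==i].mean(0).round(4),"med z",np.median(W[l==i][:,2]).round(4))
Z=W[:,:,2];R=np.zeros(Z.shape,bool);R[150:250,280:380]=1
rep("knob",R&(Z>.185));rep("cap",R&(Z>.163)&(Z<.18));rep("catch/bar/tin",R&(Z>.142)&(Z<=.163))
m=(R&(Z>.06)&(Z<.08)).astype(np.uint8)
rep("boxtop",m>0)
def rect(m):
    P=W[m>0][:,:2].astype(np.float32);r=cv2.minAreaRect(P);print("rect",r,cv2.boxPoints(r).round(4).tolist())
rect(m&R)
B=np.zeros(Z.shape,bool);B[160:232,128:182]=1
b=B&(Z>.012)&(Z<.08);rep("pbox",b);n,l,s,c=cv2.connectedComponentsWithStats(b.astype(np.uint8));rect(l==1+np.argmax(s[1:,4]))
g=p.sum(2);pad=B&(g<60)&(Z>.025);rep("pad",pad)
for v in range(168,230,4): print(v,[f"{x*1000:.0f}" for x in Z[v,134:178:3]],p[v,153])
u=cv2.resize(np.clip(p[130:260,110:390].astype(int)*2,0,255).astype(np.uint8),None,fx=2.8,fy=2.8,interpolation=cv2.INTER_CUBIC);cv2.imwrite("pics/crop.png",u[:,:,::-1])
print(ray("top",255,380,0))
E
```

```text
table z 0.00021536090580143283
knob [356 233   8   7  47] [359.3 235.9] mean [ 0.4706 -0.2572  0.1958] med z 0.1966
cap [303 176  17  17 232] [310.9 183.8] mean [ 0.5952 -0.1582  0.1693] med z 0.1693
cap [353 231   4   9  14] [354.4 235.3] mean [ 0.4727 -0.2519  0.1712] med z 0.1721
catch/bar/tin [ 312  176   47   65 1174] [335.4 200.4] mean [ 0.5562 -0.2157  0.1547] med z 0.1533
catch/bar/tin [357 188  15  18 184] [362.8 196.4] mean [ 0.5636 -0.2811  0.1535] med z 0.1527
boxtop [ 286  158   86   75 2966] [325.7 194.1] mean [ 0.5818 -0.2071  0.0698] med z 0.0699
rect ((0.5803707838058472, -0.21609319746494293), (0.20020891726016998, 0.160086527466774), 75.43231964111328) [[0.47769999504089355, -0.29280000925064087], [0.6327000260353088, -0.33309999108314514], [0.6830000281333923, -0.13930000364780426], [0.5281000137329102, -0.09910000115633011]]
pbox [ 136  160   39   67 2035] [154.9 197. ] mean [0.5919 0.2433 0.0404] med z 0.0414
rect ((0.607501745223999, 0.24682997167110443), (0.18033096194267273, 0.09156355261802673), 3.6811881065368652) [[0.5145999789237976, 0.2867000102996826], 
[... 1139 characters left out ...]
8', '18', '45', '18', 'nan'] [25 25 25]
208 ['1', '2', '44', '64', '66', '65', '66', '66', '68', '67', '58', '21', '46', '21', '1'] [20 24 24]
212 ['3', '2', '47', '70', '64', '66', '64', '67', '67', '64', '62', '22', '45', '19', '-1'] [102 108 108]
216 ['-0', '6', '45', '20', '20', '22', '20', '19', '23', '19', '21', '23', '47', '33', '-1'] [73 77 83]
220 ['1', '-1', '45', '27', '22', '21', '25', '24', '25', '25', '20', '24', '45', '30', '-3'] [72 77 82]
224 ['4', '-1', '46', '28', '21', '24', '21', '20', '23', '21', '23', '21', '15', '-2', '2'] [71 75 78]
228 ['1', '-0', '-0', '2', '1', '2', '-0', '2', '-1', '2', '3', '-2', '0', '1', '0'] [116 129 121]
[ 0.10685463 -0.00915669  0.        ]
```

View pics/crop.png

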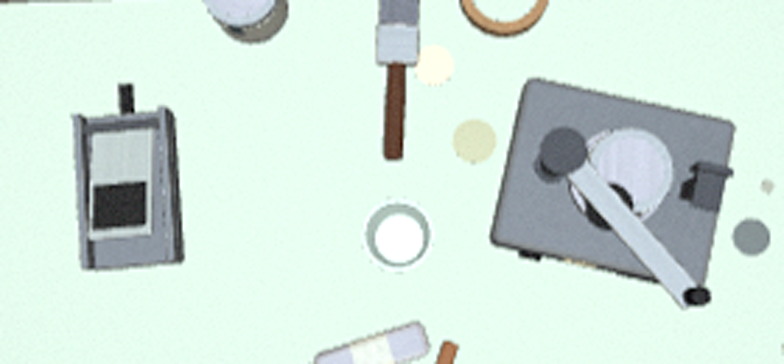

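The shaker is centred at (0.580,-0.216) with yaw -14.5°. The hinge is at (0.5955,-0.158) and the knob at (0.470,-0.257), giving r = 0.159 m (0.16 expected), so the arm is about 0.65 rad open. The closed knob position is (0.555,-0.313). I'll move above the knob with the closing line along its tangent.

Request:
play_rows:
  increments:
    - [[-520, -680, 0], [0, 0, 127], 0.6]
    - [[-520, -680, 0], [0, 0, 127], 0.6]
    - [[-520, -680, 0], [0, 0, 127], 0.6]
    - [[-520, -680, 0], [0, 0, 127], 0.6]
    - [[-520, -680, 0], [0, 0, 127], 0.6]
    - [[-520, -680, 0], [0, 0, 127], 0.6]
    - [[-520, -680, 0], [0, 0, 127], 0.6]
    - [[-520, -680, 0], [0, 0, 127], 0.6]
    - [[-520, -680, 0], [0, 0, 127], 0.6]
    - [[-520, -680, 0], [0, 0, 127], 0.6]
    - [[-520, -680, 0], [0, 0, 127], 0.6]
    - [[-520, -680, 0], [0, 0, 127], 0.6]
    - [[-520, -680, 0], [0, 0, 127], 0.6]
    - [[-520, -680, 0], [0, 0, 127], 0.6]
    - [[-520, -680, 0], [0, 0, 127], 0.6]
    - [[-520, -680, 0], [0, 0, 127], 0.6]
    - [[-520, -680, 0], [0, 0, 127], 0.6]
    - [[-520, -680, 0], [0, 0, 127], 0.6]
    - [[-520, -680, 0], [0, 0, 127], 0.6]
    - [[-520, -680, 0], [0, 0, 127], 0.6]

```text
time: 2.1
ee_pos: [0.4698, -0.2566, 0.2289]
tcp_rot: [-180.0, 0.0, 38.4]
wrist_force: [0.9, 0.6, 0.0]
opening: 0.0344
grasp_force: 0.0
```

Request:
play_rows:
  increments:
    - [[0, 0, 8], [0, 0, 0], 0.6]
    - [[0, 0, 16], [0, 0, 0], 0.6]
    - [[0, 0, 24], [0, 0, 0], 0.6]
    - [[0, 0, 32], [0, 0, 0], 0.6]
    - [[0, 0, 38], [0, 0, 0], 0.6]
    - [[0, 0, 38], [0, 0, 0], 0.6]

```text
time: 2.7
ee_pos: [0.4698, -0.2571, 0.1899]
tcp_rot: [-179.9, 0.0, 38.3]
wrist_force: [-0.0, 0.3, 0.1]
opening: 0.0343
grasp_force: 0.0
```

```bash
python3 - <<'E'
from h import *
p,d=camera("side");cv2.imwrite("pics/s1.png",cv2.resize(p[150:360,180:400],None,fx=2.5,fy=2.5)[:,:,::-1])
# arc waypoints in tool axes (yaw 38.4)
y=np.radians(38.4);tx=np.array([np.cos(y),np.sin(y)]);ty=np.array([np.sin(y),-np.cos(y)])
H=np.array([.5955,-.158]);a0=-141.6;p0=H+.16*np.array([np.cos(np.radians(a0)),np.sin(np.radians(a0))])
for k in(5,10,15,20,25,30,34,37,39,41,43):
    a=np.radians(a0+k);q=H+.16*np.array([np.cos(a),np.sin(a)])-p0;print(k,(1000*tx@q).round(1),(1000*ty@q).round(1))
E
```

```text
5 0.6 13.9
10 2.4 27.8
15 5.5 41.4
20 9.6 54.7
25 15.0 67.6
30 21.4 80.0
34 27.4 89.5
37 32.2 96.3
39 35.7 100.7
41 39.2 105.0
43 43.0 109.1
```

View pics/s1.png

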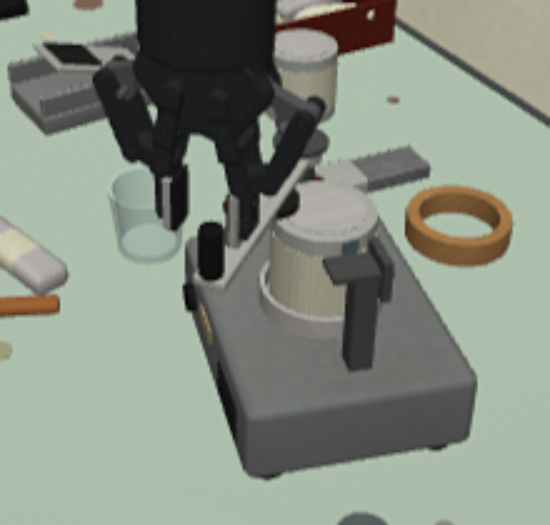

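The side view shows the knob at crop (210,250), and it may sit slightly nearer the camera than the fingers at (175,200) and (238,215). I'll check both with the side depth.

```bash
python3 - <<'E'
from h import *
z=np.load("side.npz");p0,d0=z["p"],z["d"];p,d=camera("side")
W0=pts("side",d0);W=pts("side",d)
for nm,PP,DD in(("before",p0,W0),("now",p,W)):
    print(nm)
    for v in range(236,262,3): print(v,[(PP[v,u].sum(),*(DD[v,u]*1000).round(0)) for u in (261,264,267)])
# gripper pts: changed, low z, near
ch=(np.abs(p.astype(int)-p0).sum(2)>40)&(W[:,:,2]>.165)&(W[:,:,2]<.185)&(np.hypot(W[:,:,0]-.47,W[:,:,1]+.257)<.06)
v,u=np.nonzero(ch)
for i in range(0,len(u),max(1,len(u)//25)): print(u[i],v[i],(W[v[i],u[i]]*1000).round(0))
E
```

```text
before
236 [(np.uint64(508), np.float64(599.0), np.float64(2.0), np.float64(-1.0)), (np.uint64(507), np.float64(605.0), np.float64(-1.0), np.float64(-2.0)), (np.uint64(506), np.float64(611.0), np.float64(-5.0), np.float64(-1.0))]
239 [(np.uint64(194), np.float64(469.0), np.float64(-254.0), np.float64(196.0)), (np.uint64(42), np.float64(472.0), np.float64(-258.0), np.float64(197.0)), (np.uint64(212), np.float64(477.0), np.float64(-259.0), np.float64(196.0))]
242 [(np.uint64(63), np.float64(465.0), np.float64(-262.0), np.float64(196.0)), (np.uint64(75), np.float64(469.0), np.float64(-263.0), np.float64(196.0)), (np.uint64(67), np.float64(474.0), np.float64(-265.0), np.float64(195.0))]
245 [(np.uint64(45), np.float64(464.0), np.float64(-264.0), np.float64(193.0)), (np.uint64(46), np.float64(468.0), np.float64(-267.0), np.float64(193.0)), (np.uint64(38), np.float64(472.0), np.float64(-268.0), np.float64(193.0))]
248 [(np.uint64(36), np.float64(464.0), np.float64(-263.0), np.float64(187.0)), (np.uint64(39), np.float64(467.0), np.float64(-267.0), np.float64(188.0)), (np.uint64(46), np.floa
[... 2339 characters left out ...]
4(181.0))]
254 [(np.uint64(46), np.float64(464.0), np.float64(-264.0), np.float64(176.0)), (np.uint64(49), np.float64(467.0), np.float64(-268.0), np.float64(177.0)), (np.uint64(46), np.float64(472.0), np.float64(-268.0), np.float64(176.0))]
257 [(np.uint64(44), np.float64(464.0), np.float64(-264.0), np.float64(170.0)), (np.uint64(47), np.float64(468.0), np.float64(-266.0), np.float64(170.0)), (np.uint64(36), np.float64(472.0), np.float64(-267.0), np.float64(170.0))]
260 [(np.uint64(30), np.float64(464.0), np.float64(-263.0), np.float64(164.0)), (np.uint64(49), np.float64(468.0), np.float64(-267.0), np.float64(165.0)), (np.uint64(20), np.float64(472.0), np.float64(-268.0), np.float64(165.0))]
```

```bash
python3 - <<'E'
from h import *
p0=np.load("side.npz")["p"];p,d=camera("side");W=pts("side",d)
for v,u in [(v,u) for v in range(222,250,3) for u in (247,249,251,253,272,274,276,278)]:
    if W[v,u,2]>.1 : print(u,v,(W[v,u]*1000).round(0),p[v,u].sum())
E
```

```text
247 222 [ 449. -250.  230.] 415
249 222 [ 451. -251.  230.] 48
251 222 [ 456. -247.  226.] 62
253 222 [ 462. -242.  221.] 52
272 222 [ 473. -281.  241.] 72
274 222 [ 474. -285.  242.] 88
276 222 [ 476. -287.  244.] 86
278 222 [ 478. -290.  244.] 85
247 225 [ 449. -249.  224.] 349
249 225 [ 451. -252.  225.] 51
251 225 [ 456. -248.  221.] 54
253 225 [ 461. -243.  217.] 56
272 225 [ 472. -284.  238.] 55
274 225 [ 474. -286.  239.] 85
276 225 [ 476. -287.  238.] 90
278 225 [ 478. -290.  240.] 83
247 228 [ 448. -250.  220.] 351
251 228 [ 456. -247.  215.] 48
253 228 [ 462. -243.  211.] 51
272 228 [ 474. -280.  230.] 428
274 228 [ 475. -284.  232.] 302
276 228 [ 476. -287.  233.] 81
278 228 [ 479. -289.  234.] 88
247 231 [ 447. -251.  215.] 350
249 231 [ 451. -251.  214.] 45
251 231 [ 456. -248.  211.] 57
253 231 [ 460. -246.  208.] 52
272 231 [ 473. -282.  226.] 359
274 231 [ 475. -283.  226.] 346
276 231 [ 478. -284.  225.] 73
278 231 [ 480. -286.  226.] 87
247 234 [ 449. -249.  208.] 351
249 234 [ 450. -254.  211.] 53
251 234 [ 456. -246.  204.] 53
253 234 [ 461. -244.  201.] 50
272 23
[... 275 characters left out ...]
3
274 237 [ 475. -285.  217.] 346
276 237 [ 480. -282.  213.] 89
278 237 [ 480. -286.  216.] 107
247 240 [ 448. -250.  198.] 318
249 240 [ 450. -253.  199.] 38
251 240 [ 455. -249.  196.] 162
272 240 [ 472. -283.  211.] 357
274 240 [ 474. -285.  212.] 323
276 240 [ 479. -283.  209.] 72
278 240 [ 481. -284.  209.] 117
272 243 [ 473. -282.  205.] 358
274 243 [ 475. -284.  206.] 323
276 243 [ 479. -283.  203.] 71
278 243 [ 481. -285.  204.] 78
272 246 [ 474. -280.  198.] 343
274 246 [ 475. -285.  201.] 320
276 246 [ 481. -279.  195.] 257
278 246 [ 508. -238.  159.] 468
272 249 [ 495. -241.  159.] 505
274 249 [ 498. -242.  159.] 460
276 249 [ 501. -244.  159.] 509
278 249 [ 504. -245.  159.] 495
```

Depth puts the fingertips at z≈0.196, only level with the knob's top. The knob itself is where I expected. The fingers pass either side of the bar, so I can go 18 mm lower.

Request:
play_rows:
  increments:
    - [[0, 0, 6], [0, 0, 0], 0.6]
    - [[0, 0, 12], [0, 0, 0], 0.6]
    - [[0, 0, 18], [0, 0, 0], 0.6]
    - [[0, 0, 18], [0, 0, 0], 0.6]

```text
time: 3.25
ee_pos: [0.4698, -0.2571, 0.1717]
tcp_rot: [-179.9, 0.0, 38.3]
wrist_force: [0.6, 0.2, -0.1]
opening: 0.034
grasp_force: 0.0
```

```bash
python3 - <<'E'
from h import *
p,d=camera("side");cv2.imwrite("pics/s2.png",cv2.resize(p[180:320,210:360],None,fx=3.5,fy=3.5)[:,:,::-1]);W=pts("side",d)
for u in(249,251,274,276):print(u,[(W[v,u]*1000).round(0).tolist() for v in range(240,264,4)])
E
```

```text
249 [[450.0, -252.0, 199.0], [450.0, -252.0, 191.0], [450.0, -253.0, 185.0], [450.0, -252.0, 176.0], [544.0, -49.0, -3.0], [538.0, -62.0, -3.0]]
251 [[456.0, -247.0, 194.0], [455.0, -248.0, 187.0], [454.0, -249.0, 181.0], [554.0, -40.0, -2.0], [547.0, -53.0, -2.0], [542.0, -63.0, -3.0]]
274 [[475.0, -284.0, 211.0], [475.0, -284.0, 204.0], [474.0, -285.0, 197.0], [474.0, -285.0, 190.0], [476.0, -283.0, 181.0], [488.0, -260.0, 153.0]]
276 [[479.0, -283.0, 209.0], [479.0, -282.0, 201.0], [479.0, -282.0, 194.0], [479.0, -283.0, 187.0], [478.0, -285.0, 182.0], [544.0, -168.0, 69.0]]
```

View pics/s2.png

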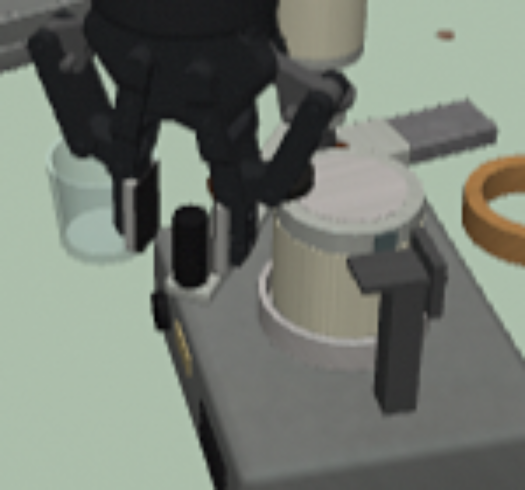

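The fingers now straddle the knob: it is at (190,245), the finger tips at (138,240) and (235,255), tip z≈0.178. Sweeping along the arc.

Request:
play_rows:
  increments:
    - [[0.2, 7, 0], [0, 0, -2.5], 0.6]
    - [[0.6, 13.9, 0], [0, 0, -5], 0.6]
    - [[1.4, 20.9, 0], [0, 0, -7.5], 0.6]
    - [[2.4, 27.8, 0], [0, 0, -10], 0.6]
    - [[3.8, 34.6, 0], [0, 0, -12.5], 0.6]
    - [[5.5, 41.4, 0], [0, 0, -15], 0.6]
    - [[7.4, 48.1, 0], [0, 0, -17.5], 0.6]
    - [[9.6, 54.7, 0], [0, 0, -20], 0.6]
    - [[12.2, 61.2, 0], [0, 0, -22.5], 0.6]
    - [[15, 67.6, 0], [0, 0, -25], 0.6]
    - [[18, 73.9, 0], [0, 0, -27.5], 0.6]
    - [[21.4, 80, 0], [0, 0, -30], 0.6]
    - [[24.4, 84.8, 0], [0, 0, -32], 0.6]
    - [[27.4, 89.5, 0], [0, 0, -34], 0.6]
    - [[30.5, 94, 0], [0, 0, -36], 0.6]
    - [[32.2, 96.3, 0], [0, 0, -37], 0.6]
    - [[34, 98.5, 0], [0, 0, -38], 0.6]
    - [[34, 98.5, 0], [0, 0, -38], 0.6]

```text
time: 5.1
ee_pos: [0.5582, -0.3135, 0.1729]
tcp_rot: [180.0, -0.0, 76.4]
wrist_force: [0.2, -0.0, 0.0]
opening: 0.0343
grasp_force: 0.0
```

Request:
play_rows:
  increments:
    - [[0, 1.5, 0], [0, 0, 0], 0.6]
    - [[0, 3, 0], [0, 0, 0], 0.6]
    - [[0, 4.5, 0], [0, 0, 0], 0.6]
    - [[0, 6, 0], [0, 0, 0], 0.6]
    - [[0, 6, 0], [0, 0, 0], 0.6]

```text
time: 5.6
ee_pos: [0.564, -0.3149, 0.173]
tcp_rot: [180.0, -0.0, 76.3]
wrist_force: [0.1, 0.6, -0.1]
opening: 0.0342
grasp_force: 0.0
```

```bash
python3 - <<'E'
from h import *
p,d=camera("side");W=pts("side",d);cv2.imwrite("pics/s3.png",cv2.resize(p[180:320,220:370],None,fx=3.5,fy=3.5)[:,:,::-1])
print(telemetry.get_obs()["wrist_force"])
Z=W[:,:,2];m=(Z>.163)&(Z<.197)&(p.sum(2)<90)&(np.hypot(W[:,:,0]-.5553,W[:,:,1]+.3129)<.03)
n,l,s,c=cv2.connectedComponentsWithStats(m.astype(np.uint8))
for i in range(1,n):
    if s[i,4]>5: print(s[i],c[i],np.median(W[l==i],0))
E
```

```text
[ 0.27017308  0.21826377 -0.54773744]
[345 238   6  18  72] [347.59722222 246.88888889] [ 0.57982475 -0.32120038  0.18699283]
[325 243  12  23 171] [331.1871345  254.88304094] [ 0.55145099 -0.32088499  0.18223164]
[316 245   7  11  24] [318.95833333 251.        ] [ 0.53387839 -0.31566177  0.18971671]
```

View pics/s3.png

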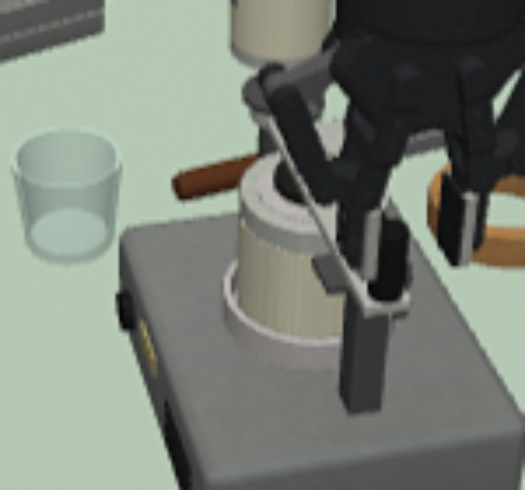

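The knob at (393,258) is now around (0.554,-0.313), against the left finger at (372,245), so it is practically home. I'll push gently until the stop gives force.

Request:
play_rows:
  increments:
    - [[0, 1, 0], [0, 0, 0], 0.6]
    - [[0, 2, 0], [0, 0, 0], 0.6]
    - [[0, 2, 0], [0, 0, 0], 0.6]

```text
time: 5.95
ee_pos: [0.5653, -0.3153, 0.173]
tcp_rot: [-179.9, 0.0, 76.3]
wrist_force: [-4.3, 1.2, 1.8]
opening: 0.0341
grasp_force: 2.3
```

Request:
play_rows:
  increments:
    - [[0, 1, 0], [0, 0, 0], 0.6]
    - [[0, 2, 0], [0, 0, 0], 0.6]
    - [[0, 2, 0], [0, 0, 0], 0.6]
    - [[0, 2, 0], [0, 0, 0], 0.6]

```text
time: 6.35
ee_pos: [0.5655, -0.3154, 0.1728]
tcp_rot: [-179.7, -0.0, 76.3]
wrist_force: [-13.6, 3.5, 3.7]
opening: 0.0339
grasp_force: 7.1
```

The arm is home: 14 N against the stop with no further motion. I'll back the finger off and lift.

Request:
play_rows:
  increments:
    - [[0, -4, 0], [0, 0, 0], 0.6]
    - [[0, -9, 0], [0, 0, 0], 0.6]
    - [[0, -9, -15], [0, 0, 0], 0.6]
    - [[0, -9, -35], [0, 0, 0], 0.6]
    - [[0, -9, -55], [0, 0, 0], 0.6]
    - [[0, -9, -70], [0, 0, 0], 0.8]
    - [[0, -9, -70], [0, 0, 0], 1]

```text
time: 7.05
ee_pos: [0.5597, -0.3141, 0.2454]
tcp_rot: [179.8, 0.1, 76.3]
wrist_force: [-0.3, -0.4, -0.2]
opening: 0.0061
grasp_force: 0.0
```

```bash
python3 - <<'E'
from h import *
p,d=camera("top");W=pts("top",d);p0=np.load("top.npz")["p"]
m=np.zeros((384,512),np.uint8);m[170:225,142:168]=(p0[170:225,142:168].sum(2)<95)
n,l,s,c=cv2.connectedComponentsWithStats(m);i=1+np.argmax(s[1:,4]);print("pad",s[i],c[i],ray("top",*c[i],.062))
c0,s0=np.cos(np.radians(3.7)),np.sin(np.radians(3.7))
C=np.array([.5924,.2458]);
# bar closed? points at z~.161 near the catch and clear of the gripper
p2,d2=camera("side");W2=pts("side",d2);Z=W2[:,:,2]
k=(Z>.166)&(Z<.194)&(p2.sum(2)<90)&(np.hypot(W2[:,:,0]-.5553,W2[:,:,1]+.3129)<.03);v,u=np.nonzero(k)
print("knob",np.median(W2[k],0),k.sum(),u.mean(),ray("side",u.mean(),v[v>0].min(),.197))
t=telemetry.get_obs()["ee_pos"];yw=np.radians(76.3);D=np.array([.5685,.2443])-t[:2]
print(t,"dx,dy mm",1000*(D@[np.cos(yw),np.sin(yw)]),1000*(D@[np.sin(yw),-np.cos(yw)]))
E
```

```text
pad [144 195  18  16 260] [152.53846154 202.88461538] [0.57370879 0.24351402 0.062     ]
knob [ 0.55066077 -0.32083767  0.17970931] 158 331.10759493670884 [ 0.55110211 -0.31865106  0.197     ]
[ 0.55913992 -0.31379679  0.24264308] dx,dy mm 544.4352660947716 -123.08483091521408
```

Request:
play_rows:
  increments:
    - [[544, -123, 0], [0, 0, -17.4], 1]
    - [[544, -123, 0], [0, 0, -17.4], 1]
    - [[544, -123, 0], [0, 0, -17.4], 1]
    - [[544, -123, 0], [0, 0, -17.4], 1]
    - [[544, -123, 0], [0, 0, -17.4], 1]
    - [[544, -123, 0], [0, 0, -17.4], 1]
    - [[544, -123, 0], [0, 0, -17.4], 1]
    - [[544, -123, 0], [0, 0, -17.4], 1]
    - [[544, -123, 0], [0, 0, -17.4], 1]
    - [[544, -123, 0], [0, 0, -17.4], 1]
    - [[544, -123, 0], [0, 0, -17.4], 1]
    - [[544, -123, 0], [0, 0, -17.4], 1]
    - [[544, -123, 0], [0, 0, -17.4], 1]
    - [[544, -123, 0], [0, 0, -17.4], 1]
    - [[544, -123, 40], [0, 0, -17.4], 1]
    - [[544, -123, 80], [0, 0, -17.4], 1]
    - [[544, -123, 120], [0, 0, -17.4], 1]
    - [[544, -123, 130], [0, 0, -17.4], 1]
    - [[544, -123, 130], [0, 0, -17.4], 1]

```text
time: 9.05
ee_pos: [0.5673, 0.2422, 0.1121]
tcp_rot: [-179.9, 0.1, 93.6]
wrist_force: [0.3, -0.2, 0.1]
opening: 0.0002
grasp_force: 0.0
```

```bash
python3 - <<'E'
from h import *
p,d=camera("side");W=pts("side",d);cv2.imwrite("pics/s4.png",cv2.resize(p[90:230,150:300],None,fx=3.5,fy=3.5)[:,:,::-1])
t=telemetry.get_obs()["ee_pos"];Z=W[:,:,2]
k=(np.hypot(W[:,:,0]-t[0],W[:,:,1]-t[1])<.03)&(Z>.07);print(t,"tip z",np.sort(Z[k])[:12].round(3),W[k][np.argsort(Z[k])[:6]].round(3))
E
```

```text
[0.56816947 0.24294801 0.11417437] tip z [0.113 0.114 0.115 0.115 0.115 0.115 0.116 0.116 0.116 0.117 0.117 0.118] [[0.561 0.234 0.113]
 [0.564 0.23  0.114]
 [0.561 0.229 0.115]
 [0.559 0.236 0.115]
 [0.572 0.229 0.115]
 [0.567 0.231 0.115]]
```

View pics/s4.png

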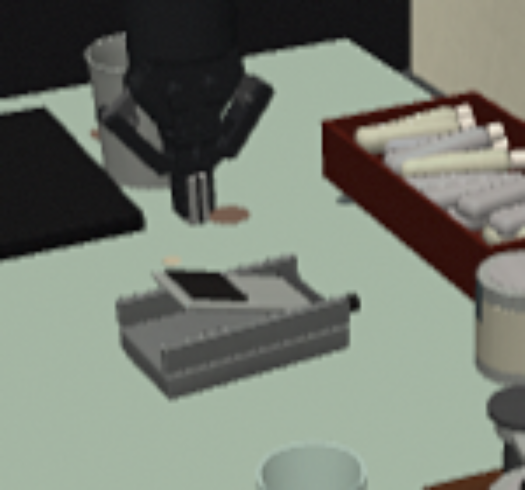

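The closed fingertips at crop (195,220) are centred above the pad (205,285), with tip z≈0.113. I'll descend in guarded steps.

Request:
play_rows:
  increments:
    - [[0, 0, 10], [0, 0, 0], 1]
    - [[0, 0, 20], [0, 0, 0], 1]
    - [[0, 0, 28], [0, 0, 0], 1]
    - [[0, 0, 28], [0, 0, 0], 1]

```text
time: 9.5
ee_pos: [0.5673, 0.2437, 0.0836]
tcp_rot: [-179.9, 0.0, 93.7]
wrist_force: [-0.1, -0.5, -1.2]
opening: -0.0
grasp_force: 0.0
```

Request:
play_rows:
  increments:
    - [[0, 0, 4], [0, 0, 0], 1]
    - [[0, 0, 8], [0, 0, 0], 1]
    - [[0, 0, 8], [0, 0, 0], 1]

```text
time: 9.8
ee_pos: [0.5676, 0.2439, 0.0765]
tcp_rot: [-180.0, 0.0, 93.7]
wrist_force: [-0.3, -0.2, 0.4]
opening: 0.0001
grasp_force: 0.0
```

Request:
play_rows:
  increments:
    - [[0, 0, 3], [0, 0, 0], 1]
    - [[0, 0, 6], [0, 0, 0], 1]
    - [[0, 0, 6], [0, 0, 0], 1]

```text
time: 10.1
ee_pos: [0.5677, 0.2438, 0.0705]
tcp_rot: [-180.0, 0.0, 93.7]
wrist_force: [-0.6, 0.2, -0.5]
opening: -0.0002
grasp_force: 0.0
```

Request:
play_rows:
  increments:
    - [[0, 0, 2], [0, 0, 0], 1]
    - [[0, 0, 4], [0, 0, 0], 1]
    - [[0, 0, 4], [0, 0, 0], 1]

```text
time: 10.4
ee_pos: [0.5677, 0.2438, 0.0666]
tcp_rot: [-180.0, 0.0, 93.7]
wrist_force: [-0.2, -0.2, 0.8]
opening: -0.0002
grasp_force: 0.0
```

```bash
python3 - <<'E'
from h import *
p,d=camera("side");W=pts("side",d);cv2.imwrite("pics/s5.png",cv2.resize(p[110:210,160:270],None,fx=5,fy=5)[:,:,::-1])
print([telemetry.get_obs()["wrist_force"].round(1) for _ in range(2)])
E
```

```text
[array([ 0.1, -0.1, -0.6]), array([ 0.1, -0.1, -0.6])]
```

View pics/s5.png

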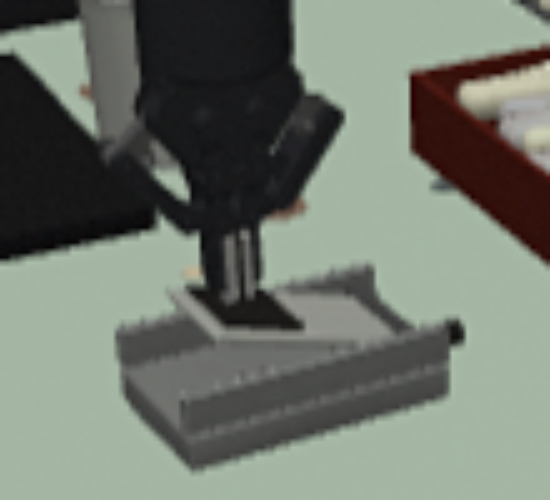

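The fingertips at (238,298) are just above the middle of the pad, with no contact yet and the paddle released. I'll keep going in small steps.

Request:
play_rows:
  increments:
    - [[0, 0, 2], [0, 0, 0], 1]
    - [[0, 0, 4], [0, 0, 0], 1]
    - [[0, 0, 4], [0, 0, 0], 1]
    - [[0, 0, 4], [0, 0, 0], 1]

```text
time: 10.85
ee_pos: [0.568, 0.244, 0.0632]
tcp_rot: [180.0, -0.0, 93.7]
wrist_force: [-0.3, 0.1, 2.4]
opening: 0.0
grasp_force: 1.0
```

Request:
play_rows:
  increments:
    - [[0, 0, 2], [0, 0, 0], 1]
    - [[0, 0, 4], [0, 0, 0], 1]
    - [[0, 0, 4], [0, 0, 0], 1]
    - [[0, 0, 4], [0, 0, 0], 1]

```text
time: 11.25
ee_pos: [0.5678, 0.244, 0.059]
tcp_rot: [-180.0, -0.0, 93.7]
wrist_force: [-0.7, -0.2, 2.8]
opening: -0.0002
grasp_force: 1.4
```

Request:
play_rows:
  increments:
    - [[0, 0, 2], [0, 0, 0], 1]
    - [[0, 0, 4], [0, 0, 0], 1]
    - [[0, 0, 6], [0, 0, 0], 1]
    - [[0, 0, 6], [0, 0, 0], 1]
    - [[0, 0, 6], [0, 0, 0], 1]

```text
time: 11.75
ee_pos: [0.5679, 0.2439, 0.053]
tcp_rot: [180.0, -0.0, 93.7]
wrist_force: [-1.9, 0.1, 4.2]
opening: -0.0002
grasp_force: 2.0
```

```bash
python3 - <<'E'
from h import *
W=sum(pts("side",camera("side")[1]) for _ in range(4))/4
p0=np.load("side.npz");W0=pts("side",p0["d"])
a=np.radians(3.7);C=np.array([.5924,.2458])
for nm,w in(("rest",W0),("now",W)):
    D=w[:,:,:2]-C;x=D@[np.cos(a),np.sin(a)];y=D@[-np.sin(a),np.cos(a)]
    z=w[:,:,2];s=-(x-.06)
    k=(np.abs(y)<.027)&(s>.015)&(s<.112)&(z>.03)&(z<.075)&~((np.abs(s-.085)<.028)&(nm=="now"))
    A=np.polyfit(s[k],z[k],1);r=z-np.polyval(A,s);k&=np.abs(r)<.005;A=np.polyfit(s[k],z[k],1)
    print(nm,k.sum(),"slope rad",np.arctan(A[0]),"z at 85",np.polyval(A,.083))
o=telemetry.get_obs();print(o["ee_pos"],o["wrist_force"])
E
```

```text
rest 267 slope rad 0.33105472802554003 z at 85 0.058340434707034636
now 122 slope rad 0.19983134994702095 z at 85 0.04696033672167185
[0.56788249 0.24394935 0.05311497] [-1.06606709 -0.3595464   4.22419669]
```

Request:
play_rows:
  increments:
    - [[0, 0, 1.5], [0, 0, 0], 1]
    - [[0, 0, 1.5], [0, 0, 0], 1]
    - [[0, 0, 1.5], [0, 0, 0], 1]
    - [[0, 0, 1.5], [0, 0, 0], 1]
    - [[0, 0, 1.5], [0, 0, 0], 1]
    - [[0, 0, 1.5], [0, 0, 0], 1]
    - [[0, 0, 1.5], [0, 0, 0], 1]
    - [[0, 0, 1.5], [0, 0, 0], 1]

```text
time: 12.75
ee_pos: [0.5679, 0.2439, 0.0515]
tcp_rot: [180.0, -0.0, 93.7]
wrist_force: [-1.9, -1.0, 4.5]
opening: -0.0002
grasp_force: 2.1
```

```bash
python3 - <<'E'
from h import *
W=pts("top",camera("top")[1]);Z=W[:,:,2];R=np.zeros(Z.shape,bool);R[150:260,280:390]=1
k=R&(Z>.185);print("knob top",W[k].mean(0),k.sum(),"(home .555,-.313)")
o=telemetry.get_obs();print(o["time"],o["ee_pos"],o["wrist_force"])
ok=np.hypot(*(W[k].mean(0)[:2]-[.5553,-.3129]))<.007
if ok and o["wrist_force"][2]>3: print(workorder.job_done())
E
```

```text
knob top [ 0.55475655 -0.31183058  0.19540347] 47 (home .555,-.313)
12.8 [0.56785619 0.24392892 0.05148641] [-1.18271996 -0.53699533  4.1323528 ]
the job is handed in; nothing more can be done
None
```

I handed the job in at 12.8 s: the hold-down arm measured home in its catch, and the gripper was holding the paddle at about 0.15 rad (half travel) with about 4 N; no verdict came back.

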